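# Close the biscuit tin and take off its outer lid

### The job

Stand the blue freshness cartridge upright in the white ring on the floor of the open biscuit tin and let go, then pick up the two nested lids together by the inner lid's wooden knob, lower them onto the tin until both sit fully home, and let go of the knob. Then take the green outer lid, which still has to be rinsed, and lift it straight up alone, leaving the inner lid seated and undisturbed in the tin, and finish while still holding the outer lid level and still above the tin, well clear of the knob. Drop nothing, and leave the other things on the counter where they are.

Things in the scene. Friction and masses are not known exactly. Their poses are not given: they have to be found in the camera images.
- tin: Loose open biscuit tin, cream, 140 mm outside diameter, 76 mm high, wall 3, floor 4 mm thick, 0.7 kg. Fixed upright at the centre of its floor: a white ring, bore 28, outside 36 mm, its top 20 mm above the tin's underside. Origin: centre of the tin's underside, on the counter; z up.
- cartridge: Loose freshness cartridge, an upright cylinder 24 mm in diameter and 54 mm high, blue with a white top, foot chamfered 3 mm, 40 g, standing on the counter. Origin: centre of its underside, z along it. Seated in the ring it stands on the tin's floor and its top is 58 mm above the tin's underside.
- trivet: Fixed round cork trivet, 120 mm in diameter, 15 mm thick, on which the nested lids rest at the start. It and the tin may stand left or right of each other. Origin: centre of its underside, on the counter.
- inner_lid: Loose wooden lid, 0.16 kg: plug 12 mm deep (diameter 114 below, 127 at its top), 141 x 3 mm flange on it, central knob 24 mm in diameter, its top 70 mm above the underside. The outer lid lies on the flange; the knob stands 25 mm out of its collar: lifting by the knob carries both. Origin: centre of the plug's underside, z up; 15 mm high at the start, 64 mm above the tin's underside when seated.
- outer_lid: Loose green cap, 0.16 kg, 154 mm outside diameter: skirt 12 mm deep (148 inside), 3 mm top plate, central open white collar 34 outside, 28 inside, 27 mm high, around the inner lid's knob (2 mm play all round). Lifted, it leaves the inner lid behind. Origin: on the axis at the skirt's lower edge, z up; collar from 15 to 42 mm above it. Nested, it is 3 mm above the inner lid's origin.
- mug: Bystander: white mug, 80 mm in diameter, 92 mm high; origin under its centre.
- spice_jar: Bystander: small spice jar with a red cap, 42 mm in diameter, 85 mm high; origin under its centre.
- honey_jar: Bystander: amber jar with a brass cap, 60 mm in diameter, 85 mm high; origin under its centre.
- pepper_mill: Bystander: dark wooden pepper mill, 54 mm in diameter, 135 mm high; origin under its centre.
- egg_timer: Bystander: yellow egg timer, 60 mm in diameter, 58 mm high; origin under its centre.
- spoon: Bystander: steel spoon 170 mm long lying flat along its x axis.
Not all that is in view belongs to the job. Several things have the shape of the cartridge; the one meant has the colours described above.

How it is judged:
On the way, in this order (a step that is already met when the one before it is completed fails the run):
1. the cartridge stands upright in the ring, released (horizontal distance between cartridge and tin below 0.006 m and z of cartridge in the frame of tin below 0.009 m and angle between cartridge's own z axis and vertical below 0.15 rad and contact force between the fingers and cartridge below 0.1 N and linear speed of cartridge below 0.03 m/s), for 0.2 s.
2. the two lids, still nested, are lifted together off the trivet (z of outer_lid in the frame of inner_lid below 0.008 m and horizontal distance between outer_lid and inner_lid below 0.008 m and height (world z) of inner_lid above 0.045 m), for 0.2 s.
3. both lids sit fully home on the tin, nested, and the knob is let go (horizontal distance between inner_lid and tin below 0.007 m and z of inner_lid in the frame of tin between 0.06 and 0.067 m and angle between the z axis of inner_lid and the z axis of tin, either way round below 0.05 rad and angle between tin's own z axis and vertical below 0.06 rad and horizontal distance between cartridge and tin below 0.006 m and z of cartridge in the frame of tin below 0.009 m and angle between cartridge's own z axis and vertical below 0.15 rad and z of outer_lid in the frame of inner_lid below 0.008 m and horizontal distance between outer_lid and inner_lid below 0.008 m and contact force between the fingers and inner_lid below 0.1 N and linear speed of inner_lid below 0.03 m/s), for 0.2 s.
At the end, for the whole second after the job is handed in: Fingers hold the outer lid level (0.25 rad) and still, within 80 mm of the tin's axis, its edge 15 mm or more above the knob; inner lid untouched, seated in the tin (7 mm of centre, 3 to 4 mm of seat height, 0.05 rad); cartridge upright in the ring on the floor (6 mm, 0.15 rad) (horizontal distance between inner_lid and tin below 0.007 m and z of inner_lid in the frame of tin between 0.06 and 0.067 m and angle between the z axis of inner_lid and the z axis of tin, either way round below 0.05 rad and angle between tin's own z axis and vertical below 0.06 rad and horizontal distance between cartridge and tin below 0.006 m and z of cartridge in the frame of tin below 0.009 m and angle between cartridge's own z axis and vertical below 0.15 rad and contact force between the fingers and inner_lid below 0.1 N and contact force between the fingers and outer_lid above 1 N and z of outer_lid in the frame of inner_lid above 0.085 m and horizontal distance between outer_lid and tin below 0.08 m and angle between outer_lid's own z axis and vertical below 0.25 rad and linear speed of each of outer_lid, inner_lid below 0.03 m/s); the arm keeps its last pose, push and grip.
It fails at once if the inner lid is raised or tipped in the tin while the outer lid is being taken off (horizontal distance between inner_lid and tin below 0.07 m and z of outer_lid in the frame of inner_lid above 0.015 m and (z of inner_lid in the frame of tin above 0.07 m or angle between the z axis of inner_lid and the z axis of tin, either way round above 0.1 rad)).
It fails at once if the lids are dropped onto the tin (let go 20 mm or more above their seat) (horizontal distance between inner_lid and tin below 0.07 m and z of inner_lid in the frame of tin above 0.084 m and contact force between the fingers and inner_lid below 0.05 N).
It fails at once if the cartridge is dropped into the tin (let go 30 mm or more above the tin's floor) (horizontal distance between cartridge and tin below 0.06 m and z of cartridge in the frame of tin above 0.034 m and contact force between the fingers and cartridge below 0.05 N).
It fails at once if a bystander is moved more than 30 mm or knocked over (distance of any of mug, spice_jar, honey_jar, pepper_mill, egg_timer, spoon from where it was at the start of the episode above 0.03 m or angle between any of mug, spice_jar, honey_jar, pepper_mill, egg_timer's own z axis and vertical above 0.5 rad).
It also fails if it takes over 69 s, if anything falls off the work surface, if the arm or the gripper's body presses on something with over 40 N, if the wrist force passes 120 N, or if a joint passes its speed limit or range.

### The arm

A 6-joint arm with a two-finger parallel gripper is mounted at the origin on the work surface. World frame = base frame: x ahead of the robot, y to its left, z up, the work surface at z = 0. Lengths are in m, angles in rad, forces in N, time in s.
With the tool pointing down it reaches from about 0.25 to 0.725 m from the base axis. Payload 4 kg.
Tool frame: the origin (TCP) lies midway between the tips of the shut fingers; the grasp point (between the pads) lies grip_point_offset behind it (grip_point_offset is the distance from the TCP to the grasp point, in m); z points along the fingers, y is the line along which they close (so a half turn about z gives the same grasp; the last joint's range is limited). The gripper opens to 85 mm and grips with 20 to 120 N. Pads are 22 mm wide; open, the fingers measure 114 mm over their backs; the gripper's body (76 mm by 85 mm) begins 54 mm behind the grasp point. The pads swing forward as they close: fully open they stand 13 mm farther back than shut.
Start: joints at [-1.175, 0.241, 0.005, 1.335, 0, 1.571], TCP at [0.193, -0.461, 0.231] pointing down, gripper open.
Joint ranges: [-2.72, 2.72], [-1.05, 1.87], [-1.09, 1.28], [-1.99, 2.15], [-1.42, 1.44], [-3.14, 3.14]. Speed limits (rad/s): [2.79, 2.79, 3.14, 3.14, 3.14, 3.14].

### API

Orientations are given as a unit quaternion [x, y, z, w].
In Python, from workcell import * gives the robot as it stands. The module is installed in compiled form; this text tells all that it offers.
- The arm moves only by the tool arm_command, never from a script. Its arguments are lists of equal length, an entry for each row: "slide": the shift along the tool's x, y, z in cm, a list of three; "spin": the turn about the tool's z in degrees. A call has exactly 5 rows; each row is the pose to reach, as a shift and turn from the pose commanded when the call began, along the tool's axes at that moment; what a row does not reach only later rows make up. A row lasts 1/8 s, in which the tool goes at most 62.5 mm and 10.7 degrees, less where a joint would pass 70% of its speed; a pose out of reach is approached as far as the arm can. A call with a gripper value outside its range is refused whole. "jaw" is the finger opening in cm, from 0 to 8.54, set as the call begins (left out, the last holds). The fingers move at their own pace and stop on an object; the grip force is fixed at half the most. Time passes only in rows, so rows that repeat a pose let the fingers close, or fill a call up. It gives the time, the measured TCP pose, the force, the opening and the grip force at its end, in the units of the state.
- get_obs(): the state, without advancing time (a new reading comes with each control period).
- camera(name): name is "scene" or "top" or "wrist"; returns a dict with "pixels" (400x640x3 uint8, red, green, blue), "range_z" (400x640 float32, m along the optical axis (not along the pixel's ray), 0 where there is no reading), "intrinsics" (3x3 intrinsics, pixels), "rvec" (rotation vector, rad) and "tvec" (3), from world to camera coordinates, as OpenCV has them. Camera axes: x right, y down, z forward; pixel columns grow to the right and rows downward; lengths in m; the calibration is good to about 2 mm. A picture is of the moment at which its call begins.
- job_done(): hands the job in; it is judged then, once.
Trained networks look in a picture, given as the dict that the camera call returned (one of the last four; its "shot" number tells which), for a name from the list of things; names that differ only in an ending like _2 or _b are one class to them, and where a whole thing is asked for, a point or a joint stands for the part that bears it (a point fixed in the world has none). Each returns a list of dicts, best first, with "confidence" (0 to 1); they miss things now and then, are a little off and sometimes report something else, mostly with a low value. They report only what shows in the picture. A call takes as long as a camera call. They do not tell look-alikes from the thing itself.
- recognise(picture, thing): "centre" ([column, row] in pixels, amid what is visible of it).
- landmark_of(picture, thing): "centre" ([column, row] in pixels: a listed point, or the origin of a listed thing).
The state is a dict: "clock": time; "joint_pos": joint angles; "joint_vel": joint speeds; "tau": joint torques, N m; "eef_pos": TCP position; "tool_rot": TCP orientation; "ft_force": force on the tool from outside, world axes, zero at the start; "ft_torque": the same for the moment, N m; "grip_width": finger opening in m; "grasp_force": force on a finger pad.
Only numpy, scipy, OpenCV 4.12 (cv2) and the standard library are available. Lean on these libraries where they do the work, as an engineer would, in place of code of your own. Each camera call takes 0.05 s, during which the arm holds its last target. There are 200 camera calls.

## Working session

There is one attempt and no reset: what is moved stays moved. The work goes in short steps, Python scripts to look and compute and a tool call to move; the robot and the scene stay as the last step left them, time stands still between calls to the robot, and variables do not carry over. Pictures are saved under pics/ and viewed, at most 10 in all, crops included, and the job is handed in when it is done.

Besides the shell and the picture viewer there is one more tool, called after "Call:" by a JSON object that holds its "api" and its "payload". arm_command: Moves the arm, as the interface text tells. Its arguments: {"type":"object","properties":{"slide":{"type":"array","items":{"type":"array","items":{"type":"number"}}},"spin":{"type":"array","items":{"type":"number"}},"jaw":{"type":"number"}},"required":["slide","spin"]}

```bash
mkdir -p pics; cat > h.py <<'E'
from workcell import *
import numpy as np, cv2
from scipy.spatial.transform import Rotation as R
def cam(n,save=None):
    c=camera(n)
    if save: cv2.imwrite(f'pics/{save}.png',c['pixels'][:,:,::-1])
    return c
def world(c):
    K=np.array(c['intrinsics']);z=c['range_z'];v,u=np.mgrid[:z.shape[0],:z.shape[1]]
    p=np.stack([(u-K[0,2])/K[0,0]*z,(v-K[1,2])/K[1,1]*z,z],-1)
    Rm=R.from_rotvec(np.ravel(c['rvec'])).as_matrix()
    w=(p-np.ravel(c['tvec']))@Rm
    w[z<=0]=np.nan
    return w
def ray(c,px,h):
    "intersection of pixel ray with plane z=h"
    K=np.array(c['intrinsics']);Rm=R.from_rotvec(np.ravel(c['rvec'])).as_matrix()
    d=Rm.T@np.linalg.solve(K,[px[0],px[1],1]);o=-Rm.T@np.ravel(c['tvec'])
    return o+d*(h-o[2])/d[2]
def circ(p):
    A=np.c_[2*p[:,:2],np.ones(len(p))];s=np.linalg.lstsq(A,(p[:,:2]**2).sum(1),rcond=None)[0]
    return s[:2],np.sqrt(s[2]+s[:2]@s[:2])
E
python3 - <<'E'
from h import *
np.set_printoptions(precision=4,suppress=True)
o=get_obs();print(o)
for n in('top','scene'):
    c=cam(n,n+'0');w=world(c)
    for t in['tin','cartridge','trivet','inner_lid','outer_lid','mug','spice_jar','honey_jar','pepper_mill','egg_timer','spoon']:
        for r in recognise(c,t)[:4]:
            u,v=np.round(r['centre']).astype(int);print(n,t,round(r['confidence'],2),u,v,w[v,u],c['pixels'][v,u])
E
```

```text
{'clock': 0.0, 'joint_pos': array([-1.175 ,  0.2414,  0.0037,  1.3352, -0.    ,  1.5708]), 'joint_vel': array([ 0.0002, -0.0007,  0.0019, -0.002 ,  0.0009, -0.0016]), 'tau': array([  0.0001, -37.2318,  25.2406,   0.0169,   0.    ,   0.    ]), 'eef_pos': array([ 0.1925, -0.4608,  0.2304]), 'tool_rot': array([ 0.9805,  0.1966, -0.0002, -0.001 ]), 'ft_force': array([-0.0543, -0.0644,  0.6371]), 'ft_torque': array([ 0.0003, -0.0349,  0.0102]), 'grasp_force': 0.0, 'grip_width': 0.08529821054428452}
top tin 0.87 278 172 [0.6344 0.133  0.0054] [160 162 157]
top cartridge 0.51 309 222 [0.4938 0.0449 0.0559] [237 153 171]
top cartridge 0.45 316 269 [0.3748 0.0262 0.0523] [247 202 222]
top inner_lid 0.47 376 182 [ 0.5939 -0.1252  0.0834] [247 231 176]
top inner_lid 0.34 447 262 [ 0.393  -0.3177  0.0137] [197 188 180]
top outer_lid 0.81 374 186 [ 0.5868 -0.1223  0.064 ] [186 153 119]
top outer_lid 0.36 469 201 [ 0.546  -0.3582  0.0843] [247 231 137]
top spice_jar 0.54 342 135 [ 0.7153 -0.0391  0.0877] [246  95  88]
top honey_jar 0.6 472 204 [ 0.5384 -0.3653  0.0844] [247 231 139]
top pepper_mil
[... 397 characters left out ...]
[0.4493 0.0123 0.0342] [ 63  98 155]
scene cartridge 0.46 335 164 [0.3901 0.0298 0.03  ] [198 132 145]
scene inner_lid 0.51 260 197 [ 0.6057 -0.1131  0.0822] [223 191 152]
scene outer_lid 0.79 262 217 [ 0.621  -0.109   0.0341] [ 59 110  82]
scene mug 0.61 337 278 [0.8191 0.094  0.0914] [255 255 250]
scene spice_jar 0.91 285 253 [ 0.7486 -0.024   0.0643] [197 201 194]
scene spice_jar 0.37 432 182 [0.4477 0.2806 0.0463] [221 194 101]
scene honey_jar 0.82 164 180 [ 0.5666 -0.3642  0.0697] [203 170 109]
scene pepper_mill 0.91 489 226 [0.609  0.3979 0.069 ] [99 69 52]
scene egg_timer 0.91 433 183 [0.4485 0.2834 0.0441] [223 194 104]
scene spoon 0.76 223 155 [ 0.3778 -0.2852  0.0158] [207 206 200]
```

```bash
python3 - <<'E'
import cv2
a=cv2.imread('pics/top0.png')[90:310,150:500]
cv2.imwrite('pics/top0c.png',cv2.resize(a,(795,500),interpolation=cv2.INTER_CUBIC))
E
python3 - <<'E'
from h import *
np.set_printoptions(precision=4,suppress=True)
c=cam('top');w=world(c);px=c['pixels'].astype(int)
def band(lo,hi,cx,cy,r):
    m=(w[...,2]>lo)&(w[...,2]<hi)&(np.hypot(w[...,0]-cx,w[...,1]-cy)<r);return m
def show(n,m):
    p=w[m]
    if len(p)>3: print(n,len(p),'mean',p.mean(0),'mid',(p[:,:2].min(0)+p[:,:2].max(0))/2,'span',np.ptp(p[:,:2],axis=0),circ(p))
show('tinrim',band(.070,.082,.62,.13,.1))
show('ringtop',band(.016,.024,.62,.13,.035))
show('outerplate',band(.028,.04,.6,-.12,.1))
show('collar',band(.053,.068,.6,-.12,.04))
show('knob',band(.078,.09,.6,-.12,.04))
for i,(x,y) in enumerate([(.494,.045),(.375,.026),(.449,.012)]):
    show('cart%d'%i,band(.048,.06,x,y,.03))
E
```

```text
tinrim 236 mean [0.6316 0.1316 0.075 ] mid [0.629 0.129] span [0.1373 0.1371] (array([0.6292, 0.1287]), np.float64(0.06808005775841704))
ringtop 54 mean [0.6286 0.1292 0.0193] mid [0.629  0.1284] span [0.0337 0.0329] (array([0.6292, 0.1286]), np.float64(0.016010955974073607))
outerplate 2412 mean [ 0.5971 -0.1241  0.0329] mid [ 0.5982 -0.125 ] span [0.1515 0.1522] (array([ 0.5979, -0.1244]), np.float64(0.0558097050255715))
collar 47 mean [ 0.5932 -0.1199  0.0597] mid [ 0.598  -0.1231] span [0.0318 0.0309] (array([ 0.5981, -0.1243]), np.float64(0.014724657325518765))
knob 72 mean [ 0.5977 -0.1238  0.0841] mid [ 0.5979 -0.1242] span [0.0228 0.0228] (array([ 0.5978, -0.124 ]), np.float64(0.008547160278563322))
cart0 69 mean [0.4987 0.0471 0.0537] mid [0.4992 0.0476] span [0.0208 0.0207] (array([0.4987, 0.0471]), np.float64(0.008543446747946656))
cart1 70 mean [0.3769 0.0278 0.0536] mid [0.3773 0.0275] span [0.0201 0.0229] (array([0.3769, 0.0278]), np.float64(0.00841179257887975))
cart2 70 mean [0.4382 0.0025 0.0542] mid [0.4379 0.0023] span [0.0204 0.023 ] (array([0.4383, 0.0024]), np.float64(0.00860303126096619))
```

View pics/top0c.png

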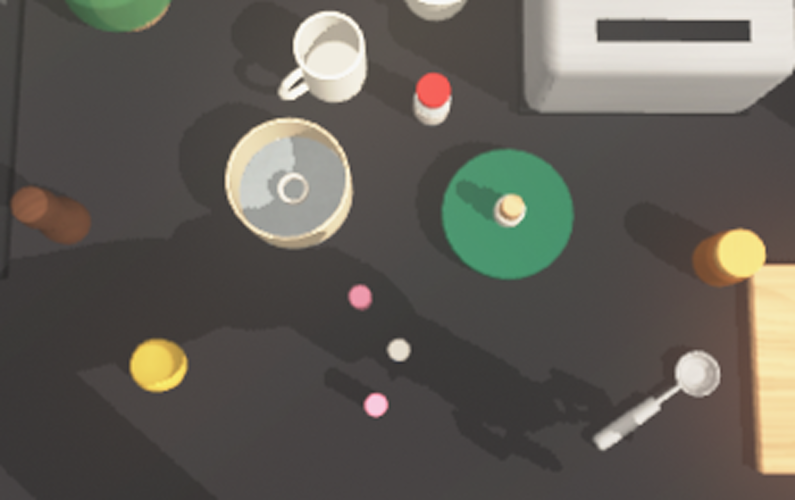

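View pics/scene0.png

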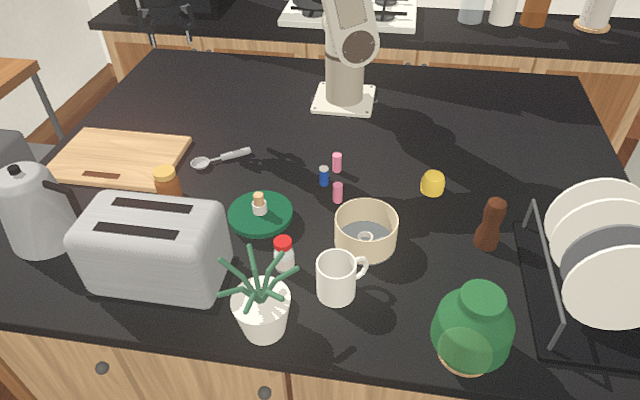

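The top view crop shows the tin at (290,187), with the lids and knob at (510,210). The only white-topped cylinder is at (399,350). The scene view shows it as blue at (324,176), with pink look-alikes on both sides. That puts the cartridge at (.438,.002), the tin at (.629,.129) and the lids at (.598,-.124).

```bash
cat >> h.py <<'E'
def go(x,y,z):
    "shift (cm, tool axes) from measured pose to world TCP target"
    o=get_obs();r=R.from_quat(o['tool_rot']);d=np.array([x,y,z])-o['eef_pos']
    print('tcp',o['eef_pos'].round(4),'rotvec z',r.as_matrix()[:,2].round(3),'y',r.as_matrix()[:,1].round(3),'j',o['joint_pos'].round(2),'shift cm',(r.inv().apply(d)*100).round(2),'grip',round(o['grip_width'],4),'t',o['clock'],'F',o['ft_force'].round(2))
E
python3 - <<'E'
from h import *
import workcell
print(grip_point_offset)
go(.438,.0024,.2)
E
```

```text
0.0187
tcp [ 0.1928 -0.4613  0.2313] rotvec z [-0.  0. -1.] y [ 0.386 -0.923 -0.   ] j [-1.18  0.24  0.    1.34 -0.    1.57] shift cm [ 40.51 -33.34   3.13] grip 0.0855 t 1.25 F [ 0.83 -0.22  0.88]
```

Call:
{"api": "arm_command", "payload": {"slide": [[6,-5,0.3],[11,-9,0.6],[16,-13,1],[20,-17,1.5],[24,-20,2]], "spin": [0,0,0,0,0], "jaw": 5}}

```text
clock: 1.88
eef_pos: [0.3373, -0.1833, 0.2116]
tool_rot: [0.981, 0.196, 0.001, 0.0]
ft_force: [1.0, -1.0, -0.5]
grip_width: 0.0501
grasp_force: 0.0
```

Call:
{"api": "arm_command", "payload": {"slide": [[4,-3.2,0],[8,-6.4,0],[12,-9.6,0.5],[16.5,-13.3,1],[16.5,-13.3,1]], "spin": [0,0,0,0,0]}}

```text
clock: 2.5
eef_pos: [0.4389, 0.0046, 0.201]
tool_rot: [0.98, 0.2, 0.0, -0.0]
ft_force: [-0.3, -0.1, -0.3]
grip_width: 0.0503
grasp_force: 0.0
```

```bash
python3 - <<'E'
from h import *
np.set_printoptions(precision=4,suppress=True)
c=cam('wrist','w1');w=world(c)
m=(w[...,2]>.048)&(w[...,2]<.06)&(np.hypot(w[...,0]-.438,w[...,1]-.0024)<.03)
print(circ(w[m]),w[m].mean(0),m.sum(),c['pixels'][m].mean(0)); p=w[m];print((p[:,:2].min(0)+p[:,:2].max(0))/2)
go(.438,.0024,.1);go(.438,.0024,.024)
E
```

```text
(array([0.4375, 0.0032]), np.float64(0.008628028522685164)) [0.4376 0.0033 0.0544] 587 [244.8807 245.1278 245.293 ]
[0.4372 0.0032]
tcp [0.4379 0.0029 0.201 ] rotvec z [-0.001 -0.    -1.   ] y [ 0.389 -0.921 -0.   ] j [ 0.01  0.14 -0.21  1.23 -0.    2.75] shift cm [-0.    0.05 10.1 ] grip 0.0496 t 2.55 F [-0.94 -0.1  -0.25]
tcp [0.4379 0.0029 0.201 ] rotvec z [-0.001 -0.    -1.   ] y [ 0.389 -0.921 -0.   ] j [ 0.01  0.14 -0.21  1.23 -0.    2.75] shift cm [ 0.01  0.05 17.7 ] grip 0.0496 t 2.55 F [-0.94 -0.1  -0.25]
```

View pics/w1.png

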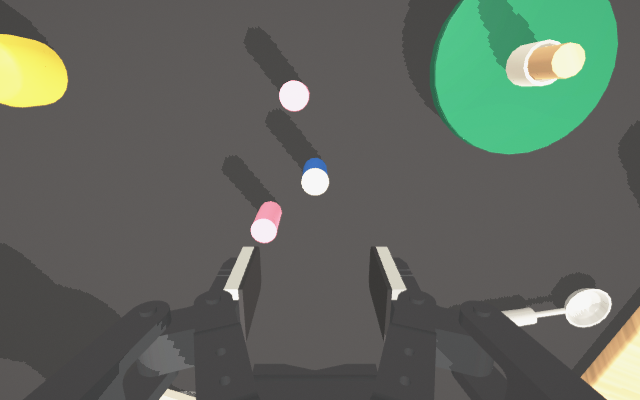

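The wrist view shows the white-topped blue cartridge at (315,181), clear of the pinks at (294,96) and (264,230). I'm going down on it.

Call:
{"api": "arm_command", "payload": {"slide": [[0,0,5],[0,0,10],[0,0,14],[0,0,17.7],[0,0,17.7]], "spin": [0,0,0,0,0]}}

```text
clock: 3.18
eef_pos: [0.4344, 0.0, 0.0225]
tool_rot: [0.981, 0.195, -0.003, -0.0]
ft_force: [-0.5, -0.9, -0.3]
grip_width: 0.05
grasp_force: 0.0
```

Call:
{"api": "arm_command", "payload": {"slide": [[0,0,0],[0,0,0],[0,0,0],[0,0,0],[0,0,0]], "spin": [0,0,0,0,0], "jaw": 1.5}}

```text
clock: 3.8
eef_pos: [0.4393, 0.0008, 0.0263]
tool_rot: [0.98, 0.197, 0.002, 0.001]
ft_force: [-1.2, -2.2, 7.4]
grip_width: 0.0221
grasp_force: 59.1
```

Call:
{"api": "arm_command", "payload": {"slide": [[0,0,-3],[0,0,-7],[0,0,-11],[0,0,-12],[0,0,-12]], "spin": [0,0,0,0,0]}}

```text
clock: 4.42
eef_pos: [0.4382, 0.0015, 0.1451]
tool_rot: [0.98, 0.197, 0.001, 0.0]
ft_force: [-0.2, -0.3, -0.0]
grip_width: 0.0224
grasp_force: 58.9
```

```bash
python3 - <<'E'
from h import *
go(.629,.1287,.15)
E
```

```text
tcp [0.4382 0.0015 0.1451] rotvec z [ 0.002  0.    -1.   ] y [ 0.386 -0.923  0.001] j [ 0.    0.18 -0.31  1.08  0.    2.75] shift cm [22.52 -4.38 -0.45] grip 0.0224 t 4.425 F [-0.15 -0.32 -0.01]
```

Call:
{"api": "arm_command", "payload": {"slide": [[5,-1,-0.3],[10,-2,-0.5],[15,-3,-0.5],[19.5,-3.8,-0.5],[22.5,-4.4,-0.5]], "spin": [0,0,0,0,0]}}

```text
clock: 5.05
eef_pos: [0.6286, 0.1298, 0.1463]
tool_rot: [0.98, 0.197, -0.002, -0.0]
ft_force: [0.2, -0.3, 0.3]
grip_width: 0.0217
grasp_force: 58.9
```

Call:
{"api": "arm_command", "payload": {"slide": [[0,0,0],[0,0,0],[0,0,0],[0,0,0],[0,0,0]], "spin": [0,0,0,0,0]}}

```text
clock: 5.68
eef_pos: [0.6282, 0.1284, 0.1499]
tool_rot: [0.981, 0.196, 0.0, 0.0]
ft_force: [0.1, 0.2, 0.1]
grip_width: 0.0225
grasp_force: 58.9
```

```bash
python3 - <<'E'
from h import *
np.set_printoptions(precision=4,suppress=True)
for n in('wrist','top','scene'):
    c=cam(n,n+'2');w=world(c);px=c['pixels'].astype(int)
    blue=(px[...,2]>px[...,0]+40)&(w[...,2]>.1)
    wht=(px.min(-1)>150)&(w[...,2]>.16)&(w[...,2]<.19)&(np.hypot(w[...,0]-.629,w[...,1]-.1287)<.03)
    p=w[blue]
    if len(p):print(n,'blue',len(p),p.min(0),p.max(0),p.mean(0),circ(p))
    p=w[wht]
    if len(p):print(n,'wht',len(p),p.min(0),p.max(0),circ(p))
    m=(w[...,2]>.070)&(w[...,2]<.082)&(np.hypot(w[...,0]-.629,w[...,1]-.1287)<.1);print('rim',m.sum(),circ(w[m]) if m.sum()>10 else '')
for _ in range(4): go(.629,.1287,.15)
E
```

```text
wrist blue 1926 [0.6251 0.1185 0.1268] [0.6405 0.1394 0.174 ] [0.6366 0.1314 0.1532] (array([0.6279, 0.1277]), np.float64(0.011530622954347643))
wrist wht 2849 [0.6122 0.1115 0.1717] [0.6437 0.1465 0.189 ] (array([0.6291, 0.1283]), np.float64(0.009066731913578447))
rim 2981 (array([0.6289, 0.1299]), np.float64(0.06761242127619255))
rim 58 (array([0.6287, 0.1278]), np.float64(0.06733320086893513))
scene blue 157 [0.6316 0.1208 0.124 ] [0.6464 0.1427 0.1733] [0.6401 0.1325 0.1486] (array([0.6355, 0.1316]), np.float64(0.00786059670263326))
scene wht 107 [0.6164 0.1184 0.1601] [0.6498 0.1508 0.1874] (array([0.636 , 0.1332]), np.float64(0.012221064567460105))
rim 318 (array([0.632 , 0.1339]), np.float64(0.06818771836283385))
tcp [0.6283 0.1286 0.1497] rotvec z [ 0.  0. -1.] y [ 0.385 -0.923  0.   ] j [0.2  0.56 0.28 1.28 0.   2.95] shift cm [ 0.07  0.01 -0.03] grip 0.0223 t 5.825 F [ 0.46 -0.35  0.14]
tcp [0.6283 0.1286 0.1497] rotvec z [ 0.  0. -1.] y [ 0.385 -0.923  0.   ] j [0.2  0.56 0.28 1.28 0.   2.95] shift cm [ 0.07  0.01 -0.03] grip 0.0223 t 5.825 F [ 0.46 -0.35  0.14]
tcp [0.6283 0.1286 0.1497] rotvec z [ 0.  0. -1.] y [ 0.385 -0.923  0.   ] j [0.2  0.56 0.28 1.28 0.   2.95] shift cm [ 0.07  0.01 -0.03] grip 0.0223 t 5.825 F [ 0.46 -0.35  0.14]
tcp [0.6283 0.1286 0.1497] rotvec z [ 0.  0. -1.] y [ 0.385 -0.923  0.   ] j [0.2  0.56 0.28 1.28 0.   2.95] shift cm [ 0.07  0.01 -0.03] grip 0.0223 t 5.825 F [ 0.46 -0.35  0.14]
```

View pics/wrist2.png

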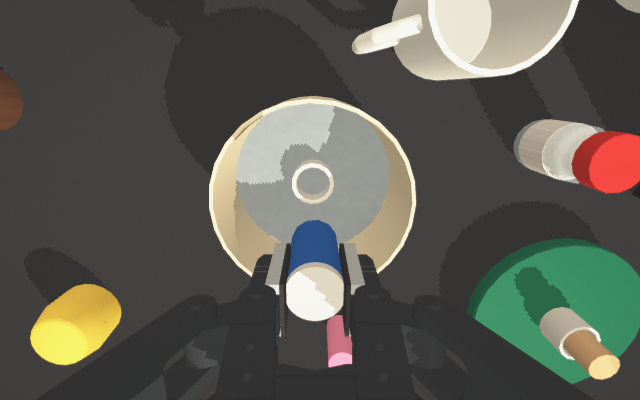

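The cartridge is held upright (blue at 315,245), and the ring is visible at (313,181). I'll measure the ring in this same camera.

```bash
python3 - <<'E'
from h import *
np.set_printoptions(precision=4,suppress=True)
c=cam('wrist');w=world(c);px=c['pixels'].astype(int)
d=np.hypot(w[...,0]-.629,w[...,1]-.1287)
m=(w[...,2]>.017)&(w[...,2]<.023)&(d<.022);p=w[m];print('ring',m.sum(),circ(p),(p.min(0)+p.max(0))/2,np.ptp(p,axis=0))
b=(px[...,2]>px[...,0]+40)&(w[...,2]>.1)
from scipy.optimize import least_squares
p=w[b];f=least_squares(lambda s:np.hypot(p[:,0]-s[0],p[:,1]-s[1])-.012,[.629,.129],loss='soft_l1',f_scale=.001);print('cart',f.x,p[:,2].min())
t=(px.min(-1)>140)&(abs(w[...,2]-.18)<.006)&(d<.02);print('top',circ(w[t]),w[t].mean(0))
rim=(abs(w[...,2]-.076)<.002)&(d<.075);p=w[rim];f=least_squares(lambda s:np.hypot(p[:,0]-s[0],p[:,1]-s[1])-.0685,[.629,.129],loss='soft_l1',f_scale=.001);print('rim',f.x,rim.sum())
go(.629,.1287,.029)
E
```

```text
ring 583 (array([0.6288, 0.1299]), np.float64(0.015800269411835287)) [0.6286 0.1295 0.0196] [0.0352 0.0356 0.0052]
cart [0.6275 0.1277] 0.12582233712927943
top (array([0.6312, 0.1292]), np.float64(0.010203851589250643)) [0.6301 0.1287 0.178 ]
rim [0.6283 0.1296] 2413
tcp [0.6284 0.1286 0.1496] rotvec z [ 0.  0. -1.] y [ 0.385 -0.923  0.   ] j [0.2  0.56 0.28 1.28 0.   2.95] shift cm [ 0.06  0.02 12.06] grip 0.0225 t 5.875 F [-0.02 -0.84 -0.91]
```

Call:
{"api": "arm_command", "payload": {"slide": [[0.1,-0.1,3],[0.1,-0.1,6],[0.1,-0.1,8.5],[0.1,-0.1,9.5],[0.1,-0.1,9.5]], "spin": [0,0,0,0,0]}}

```text
clock: 6.5
eef_pos: [0.6285, 0.13, 0.0539]
tool_rot: [0.98, 0.197, -0.001, 0.0]
ft_force: [-0.7, 0.6, 0.5]
grip_width: 0.0222
grasp_force: 58.9
```

Call:
{"api": "arm_command", "payload": {"slide": [[0,0,0.5],[0,0,1],[0,0,1.5],[0,0,2],[0,0,2.3]], "spin": [0,0,0,0,0]}}

```text
clock: 7.12
eef_pos: [0.6287, 0.13, 0.0309]
tool_rot: [0.98, 0.197, -0.0, 0.0]
ft_force: [-0.7, -0.1, -0.6]
grip_width: 0.022
grasp_force: 58.9
```

Call:
{"api": "arm_command", "payload": {"slide": [[0,0,0.1],[0,0,0.2],[0,0,0.3],[0,0,0.3],[0,0,0.3]], "spin": [0,0,0,0,0]}}

```text
clock: 7.75
eef_pos: [0.6288, 0.13, 0.0304]
tool_rot: [0.98, 0.197, 0.0, -0.0]
ft_force: [-3.9, -0.8, 9.3]
grip_width: 0.0223
grasp_force: 60.1
```

Call:
{"api": "arm_command", "payload": {"slide": [[0,0,-0.2],[0,0,-0.2],[0,0,-0.2],[0,0,-0.2],[0,0,-0.2]], "spin": [0,0,0,0,0], "jaw": 4}}

```text
clock: 8.38
eef_pos: [0.6288, 0.13, 0.0302]
tool_rot: [0.98, 0.197, -0.0, -0.0]
ft_force: [0.1, 0.4, 1.2]
grip_width: 0.0396
grasp_force: 0.0
```

Call:
{"api": "arm_command", "payload": {"slide": [[0,0,-2],[0,0,-6],[0,0,-11],[0,0,-16],[0,0,-16]], "spin": [0,0,0,0,0]}}

```text
clock: 9.0
eef_pos: [0.632, 0.1307, 0.1963]
tool_rot: [0.98, 0.197, 0.006, -0.0]
ft_force: [0.5, -0.1, 0.4]
grip_width: 0.0399
grasp_force: 0.0
```

```bash
python3 - <<'E'
from h import *
np.set_printoptions(precision=4,suppress=True)
for n in ('wrist','scene'):
    c=cam(n,n+'3');w=world(c)
    d=np.hypot(w[...,0]-.629,w[...,1]-.1287)
    m=(w[...,2]>.05)&(w[...,2]<.066)&(d<.03);p=w[m];print('carttop',m.sum(),circ(p),(p.min(0)+p.max(0))/2,np.ptp(p,axis=0),p[:,2].mean())
    m=(w[...,2]>.017)&(w[...,2]<.023)&(d<.022)&(d>.013);p=w[m];print('ring',m.sum(),circ(p) if len(p)>5 else '')
    rim=(abs(w[...,2]-.076)<.002)&(d<.075)&(d>.06);print('rim',circ(w[rim]),rim.sum())
go(.598,-.124,.18)
E
```

```text
carttop 628 (array([0.6286, 0.1297]), np.float64(0.008721575449086144)) [0.6282 0.1294 0.0554] [0.0239 0.0239 0.0108] 0.05817889669290421
ring 282 (array([0.6286, 0.1298]), np.float64(0.01604132704422691))
rim (array([0.6287, 0.1298]), np.float64(0.06791727224996864)) 1936
carttop 86 (array([0.6321, 0.1333]), np.float64(0.009332340456600153)) [0.6313 0.1334 0.0553] [0.024  0.0229 0.0103] 0.055972576878193264
ring 25 (array([0.6278, 0.1313]), np.float64(0.01606850788577437))
rim (array([0.6322, 0.1338]), np.float64(0.06809033576188918)) 124
tcp [0.6291 0.1301 0.1908] rotvec z [ 0.001  0.    -1.   ] y [ 0.386 -0.923  0.   ] j [0.2  0.55 0.35 1.38 0.   2.95] shift cm [-12.67  22.25   1.07] grip 0.04 t 9.1 F [ 0.17 -0.22 -0.51]
```

View pics/wrist3.png

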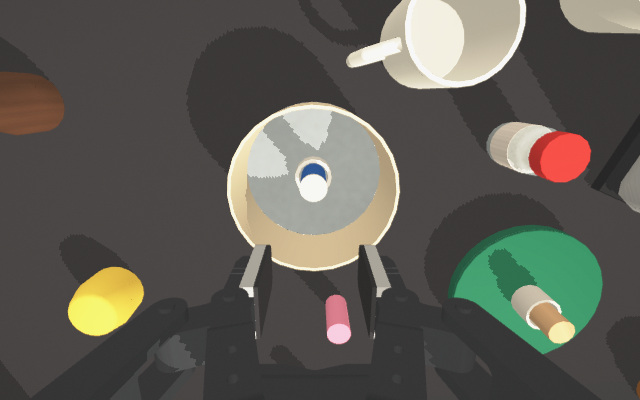

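The cartridge (314,183) stands in the ring, with its top at 58 mm and centred on the ring. I'm moving over the lids.

Call:
{"api": "arm_command", "payload": {"slide": [[-2.5,4.4,0],[-5,8.8,0],[-7.6,13.3,0.5],[-10.2,17.8,1],[-12.7,22.2,1]], "spin": [0,0,0,0,0], "jaw": 5}}

```text
clock: 9.72
eef_pos: [0.5952, -0.1251, 0.1773]
tool_rot: [0.98, 0.197, -0.003, -0.001]
ft_force: [-0.4, -0.3, 0.9]
grip_width: 0.0499
grasp_force: 0.0
```

Call:
{"api": "arm_command", "payload": {"slide": [[0,0,0],[0,0,0],[0,0,0],[0,0,0],[0,0,0]], "spin": [0,0,0,0,0]}}

```text
clock: 10.35
eef_pos: [0.5974, -0.1228, 0.1804]
tool_rot: [0.98, 0.197, 0.0, -0.0]
ft_force: [0.1, 0.0, 0.1]
grip_width: 0.0501
grasp_force: 0.0
```

```bash
python3 - <<'E'
from h import *
np.set_printoptions(precision=4,suppress=True)
c=cam('wrist');w=world(c)
d=np.hypot(w[...,0]-.598,w[...,1]+.124)
m=(w[...,2]>.081)&(w[...,2]<.089)&(d<.03);p=w[m];print('knob',m.sum(),circ(p),(p.min(0)+p.max(0))/2,np.ptp(p,axis=0),p[:,2].mean())
m=(abs(w[...,2]-.06)<.002)&(d<.03);print('collar',m.sum(),circ(w[m]))
go(.598,-.124,.066)
E
```

```text
knob 787 (array([ 0.5976, -0.1235]), np.float64(0.008418541674869119)) [ 0.5973 -0.1236  0.0845] [0.0234 0.0234 0.0068] 0.08535874236001696
collar 338 (array([ 0.597 , -0.1237]), np.float64(0.015193561168575528))
tcp [ 0.5975 -0.123   0.1804] rotvec z [ 0. -0. -1.] y [ 0.387 -0.922  0.   ] j [-0.2   0.48  0.23  1.31  0.    2.54] shift cm [ 0.01  0.11 11.44] grip 0.0498 t 10.4 F [-0.54 -1.07 -0.11]
```

Call:
{"api": "arm_command", "payload": {"slide": [[0,0.05,4],[0,0.05,8],[0,0.05,10.5],[0,0.05,11.5],[0,0.05,11.5]], "spin": [0,0,0,0,0]}}

```text
clock: 11.02
eef_pos: [0.5974, -0.1241, 0.0652]
tool_rot: [0.98, 0.197, -0.0, -0.0]
ft_force: [0.2, 1.4, -0.3]
grip_width: 0.0502
grasp_force: 0.0
```

Call:
{"api": "arm_command", "payload": {"slide": [[0,0,0],[0,0,0],[0,0,0],[0,0,0],[0,0,0]], "spin": [0,0,0,0,0], "jaw": 1.5}}

```text
clock: 11.65
eef_pos: [0.5986, -0.124, 0.0673]
tool_rot: [0.98, 0.197, 0.002, 0.0]
ft_force: [-1.4, 2.7, 6.0]
grip_width: 0.0218
grasp_force: 58.9
```

Call:
{"api": "arm_command", "payload": {"slide": [[0,0,-1.5],[0,0,-4],[0,0,-7],[0,0,-10],[0,0,-11]], "spin": [0,0,0,0,0]}}

```text
clock: 12.28
eef_pos: [0.5985, -0.1248, 0.1779]
tool_rot: [0.981, 0.196, 0.002, 0.001]
ft_force: [0.8, -0.0, -3.8]
grip_width: 0.0215
grasp_force: 59.3
```

```bash
python3 - <<'E'
from h import *
c=cam('scene','scene4')
go(.6287,.1298,.18)
E
```

```text
tcp [ 0.5985 -0.1246  0.1781] rotvec z [ 0.004 -0.001 -1.   ] y [ 0.385 -0.923  0.003] j [-0.21  0.48  0.22  1.3  -0.    2.54] shift cm [ 12.59 -22.32  -0.21] grip 0.0215 t 12.325 F [-0.1   0.35 -2.89]
```

View pics/scene4.png

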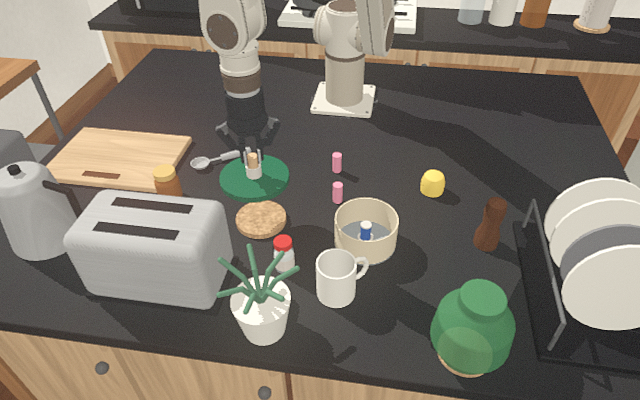

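Both lids hang nested from the knob (lid at 254,178 with the trivet bare at 260,219). The cartridge is standing in the tin at (366,230).

Call:
{"api": "arm_command", "payload": {"slide": [[1,-2,-0.2],[3,-5,-0.2],[5,-9,-0.2],[7,-12.5,-0.2],[9,-16,-0.2]], "spin": [0,0,0,0,0]}}

```text
clock: 12.95
eef_pos: [0.6176, 0.0604, 0.1755]
tool_rot: [0.98, 0.197, -0.002, -0.0]
ft_force: [1.0, -0.4, -3.4]
grip_width: 0.0215
grasp_force: 59.3
```

Call:
{"api": "arm_command", "payload": {"slide": [[1.8,-3.2,0],[2.9,-5.2,0],[3.6,-6.3,0],[3.6,-6.3,0],[3.6,-6.3,0]], "spin": [0,0,0,0,0]}}

```text
clock: 13.58
eef_pos: [0.6277, 0.1288, 0.1772]
tool_rot: [0.981, 0.196, -0.0, 0.0]
ft_force: [-0.4, -0.6, -3.4]
grip_width: 0.0217
grasp_force: 59.3
```

```bash
python3 - <<'E'
from h import *
np.set_printoptions(precision=4,suppress=True)
for n in('wrist','scene'):
    c=cam(n,n+'5');w=world(c);px=c['pixels'].astype(int)
    g=(px[...,1]>px[...,0]+20)&(np.hypot(w[...,0]-.63,w[...,1]-.13)<.09)&(w[...,2]>.1);p=w[g]
    A=np.c_[p[:,:2],np.ones(len(p))]
    top=p[p[:,2]>np.percentile(p[:,2],50)-.004];A=np.c_[top[:,:2],np.ones(len(top))]
    s=np.linalg.lstsq(A,top[:,2],rcond=None)[0];print(n,'tilt',s[:2],'z',top[:,2].mean(),'mid',(p.min(0)+p.max(0))/2,np.ptp(p,axis=0))
    d=np.hypot(w[...,0]-.629,w[...,1]-.13)
    m=(abs(w[...,2]-.076)<.0025)&(d<.075)&(d>.06);print('rim',circ(w[m]) if m.sum()>9 else 0,m.sum())
go(.6287,.1298,.116)
E
```

```text
wrist tilt [-0.0042 -0.0034] z 0.14347239738461692 mid [0.6271 0.1274 0.1789] [0.1525 0.1535 0.0959]
rim 0 0
scene tilt [-0.0065 -0.0007] z 0.1416002718773063 mid [0.6325 0.1306 0.1606] [0.1498 0.1516 0.0691]
rim (array([0.6322, 0.1337]), np.float64(0.06806923756570203)) 105
tcp [0.6278 0.1287 0.1775] rotvec z [-0. -0. -1.] y [ 0.384 -0.923  0.   ] j [ 0.2   0.55  0.33  1.35 -0.    2.95] shift cm [ 0.13 -0.07  6.15] grip 0.0218 t 13.675 F [ 0.61  0.21 -3.69]
```

View pics/wrist5.png

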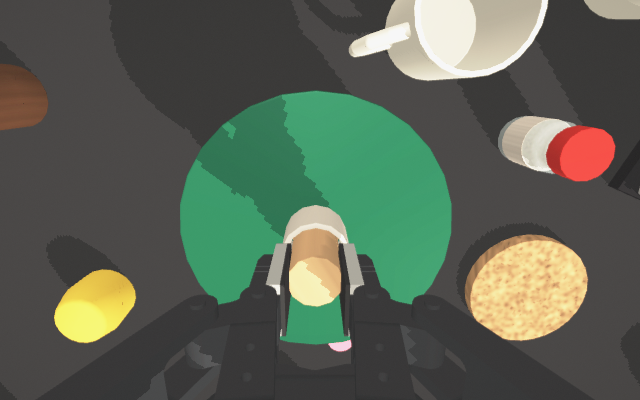

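The lids hang level (tilt <0.01 rad). I'll shift about 2 mm and lower.

Call:
{"api": "arm_command", "payload": {"slide": [[0.2,-0.1,1],[0.2,-0.1,2],[0.2,-0.1,3],[0.2,-0.1,4],[0.2,-0.1,4.5]], "spin": [0,0,0,0,0]}}

```text
clock: 14.3
eef_pos: [0.6286, 0.1317, 0.1311]
tool_rot: [0.98, 0.197, -0.001, 0.0]
ft_force: [-0.6, 0.5, -3.7]
grip_width: 0.0217
grasp_force: 59.3
```

Call:
{"api": "arm_command", "payload": {"slide": [[0,0,0.3],[0,0,0.6],[0,0,0.9],[0,0,1.2],[0,0,1.5]], "spin": [0,0,0,0,0]}}

```text
clock: 14.92
eef_pos: [0.6293, 0.1318, 0.1173]
tool_rot: [0.98, 0.197, 0.0, -0.0]
ft_force: [1.1, -0.7, -4.4]
grip_width: 0.0217
grasp_force: 59.3
```

Call:
{"api": "arm_command", "payload": {"slide": [[0,0,0.1],[0,0,0.2],[0,0,0.3],[0,0,0.3],[0,0,0.3]], "spin": [0,0,0,0,0]}}

```text
clock: 15.55
eef_pos: [0.6291, 0.1317, 0.1164]
tool_rot: [0.98, 0.197, 0.001, 0.0]
ft_force: [-4.8, -1.5, 6.7]
grip_width: 0.0217
grasp_force: 60.4
```

Call:
{"api": "arm_command", "payload": {"slide": [[0,0,-0.1],[0,0,-0.1],[0,0,-0.1],[0,0,-0.1],[0,0,-0.1]], "spin": [0,0,0,0,0], "jaw": 5}}

```text
clock: 16.18
eef_pos: [0.6292, 0.1318, 0.1152]
tool_rot: [0.98, 0.197, -0.0, 0.0]
ft_force: [-0.2, 1.0, 0.7]
grip_width: 0.0497
grasp_force: 0.0
```

Call:
{"api": "arm_command", "payload": {"slide": [[0,0,-2],[0,0,-5],[0,0,-8],[0,0,-10],[0,0,-10]], "spin": [0,0,0,0,0]}}

```text
clock: 16.8
eef_pos: [0.6304, 0.132, 0.2174]
tool_rot: [0.98, 0.197, 0.002, -0.0]
ft_force: [-0.3, -0.3, 0.0]
grip_width: 0.0502
grasp_force: 0.0
```

```bash
python3 - <<'E'
from h import *
np.set_printoptions(precision=4,suppress=True)
for n in('wrist','scene'):
    c=cam(n,n+'6');w=world(c);px=c['pixels'].astype(int)
    d=np.hypot(w[...,0]-.63,w[...,1]-.13)
    g=(d<.09)&(abs(w[...,2]-.082)<.004)&(px[...,1]>px[...,0]+15);p=w[g];A=np.c_[p[:,:2],np.ones(len(p))]
    print(n,'tilt',np.linalg.lstsq(A,p[:,2],rcond=None)[0][:2],'z',p[:,2].mean(),'mid',(p.min(0)+p.max(0))/2,np.ptp(p,axis=0))
    m=(abs(w[...,2]-.134)<.003)&(d<.03);print('knob',circ(w[m]),w[m].mean(0))
    m=(abs(w[...,2]-.109)<.002)&(d<.03);print('collar',circ(w[m]),m.sum())
go(.629,.13,.09)
E
```

```text
wrist tilt [0.0004 0.0007] z 0.08248996716008067 mid [0.6281 0.1302 0.0824] [0.1538 0.1529 0.0067]
knob (array([0.6288, 0.1308]), np.float64(0.00841938085063776)) [0.6289 0.1308 0.1344]
collar (array([0.6284, 0.1302]), np.float64(0.015030369588505716)) 358
scene tilt [-0.0006  0.0001] z 0.08060966818550622 mid [0.6318 0.1343 0.0815] [0.156  0.1519 0.007 ]
knob (array([0.6319, 0.1346]), np.float64(0.008896865041215627)) [0.6318 0.1345 0.1326]
collar (array([0.6317, 0.1341]), np.float64(0.013797863625007567)) 40
tcp [0.629  0.1318 0.2146] rotvec z [-0.001 -0.    -1.   ] y [ 0.386 -0.923 -0.   ] j [0.21 0.54 0.41 1.44 0.   2.95] shift cm [-0.05  0.17 12.46] grip 0.0503 t 16.9 F [ 0.19  0.78 -0.76]
```

View pics/scene6.png

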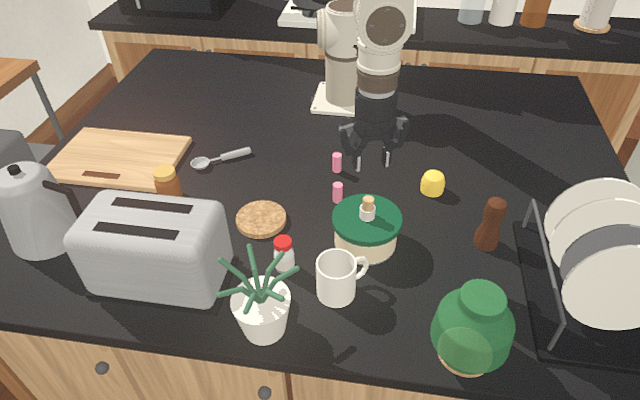

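The lids are seated and level (plate top 82.5 mm, knob top 134 mm), with the green lid home on the tin at (367,222). I'm gripping the collar next.

Call:
{"api": "arm_command", "payload": {"slide": [[0,0.05,4],[0,0.05,8],[0,0.05,11],[0,0.05,12.3],[0,0.05,12.7]], "spin": [0,0,0,0,0]}}

```text
clock: 17.52
eef_pos: [0.6287, 0.1312, 0.087]
tool_rot: [0.98, 0.197, -0.001, 0.0]
ft_force: [0.3, -0.7, 0.7]
grip_width: 0.0501
grasp_force: 0.0
```

Call:
{"api": "arm_command", "payload": {"slide": [[0,0,0],[0,0,0],[0,0,0],[0,0,0],[0,0,0]], "spin": [0,0,0,0,0], "jaw": 2.5}}

```text
clock: 18.15
eef_pos: [0.63, 0.1315, 0.0893]
tool_rot: [0.98, 0.197, 0.001, -0.0]
ft_force: [0.6, 0.1, 2.1]
grip_width: 0.0321
grasp_force: 59.9
```

Call:
{"api": "arm_command", "payload": {"slide": [[0,0,-0.2],[0,0,-0.4],[0,0,-0.6],[0,0,-0.8],[0,0,-1]], "spin": [0,0,0,0,0]}}

```text
clock: 18.77
eef_pos: [0.6294, 0.1313, 0.0985]
tool_rot: [0.98, 0.197, -0.0, 0.0]
ft_force: [1.5, -0.9, -0.7]
grip_width: 0.0322
grasp_force: 59.5
```

```bash
python3 - <<'E'
from h import *
np.set_printoptions(precision=4,suppress=True)
for n in('wrist','scene'):
    c=cam(n);w=world(c);px=c['pixels'].astype(int)
    d=np.hypot(w[...,0]-.63,w[...,1]-.13)
    g=(d<.09)&(abs(w[...,2]-.09)<.01)&(px[...,1]>px[...,0]+15);p=w[g];A=np.c_[p[:,:2],np.ones(len(p))]
    print(n,'tilt',np.linalg.lstsq(A,p[:,2],rcond=None)[0][:2],'z',np.median(p[:,2]))
    m=(abs(w[...,2]-.134)<.006)&(d<.012);print('knob',m.sum(),np.median(w[m],0) if m.any() else 0)
go(.629,.13,.2)
E
```

```text
wrist tilt [-0.0006  0.0002] z 0.09157462833937488
knob 2978 [0.6309 0.1311 0.1344]
scene tilt [-0.0153  0.0001] z 0.08972749969530676
knob 58 [0.631  0.1324 0.132 ]
tcp [0.6296 0.1314 0.0987] rotvec z [ 0.001  0.    -1.   ] y [ 0.386 -0.923  0.   ] j [0.21 0.6  0.2  1.17 0.   2.95] shift cm [ -0.1    0.11 -10.13] grip 0.0319 t 18.875 F [-0.15  0.03 -1.68]
```

The outer lid is up about 9 mm while the knob stays at 134 mm, so it lifts alone. I'm continuing the lift.

Call:
{"api": "arm_command", "payload": {"slide": [[0,0,-0.7],[0,0,-1.6],[0,0,-2.6],[0,0,-3.6],[0,0,-4.6]], "spin": [0,0,0,0,0]}}

```text
clock: 19.5
eef_pos: [0.6296, 0.1313, 0.1454]
tool_rot: [0.98, 0.197, 0.0, -0.0]
ft_force: [0.0, 0.5, -1.3]
grip_width: 0.0322
grasp_force: 59.6
```

Call:
{"api": "arm_command", "payload": {"slide": [[0,0,-1],[0,0,-2.2],[0,0,-3.6],[0,0,-5],[0,0,-5.8]], "spin": [0,0,0,0,0]}}

```text
clock: 20.12
eef_pos: [0.6299, 0.1314, 0.2039]
tool_rot: [0.98, 0.197, 0.001, -0.0]
ft_force: [0.6, 0.3, -1.9]
grip_width: 0.0321
grasp_force: 59.6
```

Call:
{"api": "arm_command", "payload": {"slide": [[0,0,0],[0,0,0],[0,0,0],[0,0,0],[0,0,0]], "spin": [0,0,0,0,0]}}

```text
clock: 20.75
eef_pos: [0.6293, 0.1313, 0.2021]
tool_rot: [0.98, 0.197, -0.0, -0.0]
ft_force: [-0.2, 0.2, -1.6]
grip_width: 0.0323
grasp_force: 59.6
```

```bash
python3 - <<'E'
from h import *
np.set_printoptions(precision=4,suppress=True)
c=cam('scene','scene7');w=world(c);px=c['pixels'].astype(int)
d=np.hypot(w[...,0]-.63,w[...,1]-.13)
g=(d<.09)&(w[...,2]>.16)&(px[...,1]>px[...,0]+15);p=w[g];z0=np.median(p[:,2]);p=p[abs(p[:,2]-z0)<.005];A=np.c_[p[:,:2],np.ones(len(p))]
print('tilt',np.linalg.lstsq(A,p[:,2],rcond=None)[0][:2],'z',z0)
m=(w[...,2]>.128)&(w[...,2]<.14)&(d<.03);print('knob',m.sum(),np.median(w[m],0) if m.any() else 0)
go(.629,.13,.2)
E
```

```text
tilt [-0.0048 -0.    ] z 0.19316748935216752
knob 0 0
tcp [0.6293 0.1313 0.2022] rotvec z [-0. -0. -1.] y [ 0.386 -0.923 -0.   ] j [0.21 0.54 0.38 1.41 0.   2.95] shift cm [-0.08  0.11  0.22] grip 0.032 t 20.8 F [-0.26 -0.06 -1.83]
```

View pics/scene7.png

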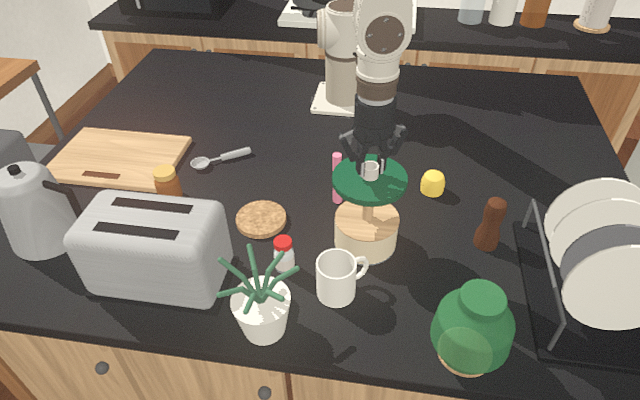

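The green lid (370,178) is held level about 45 mm above the knob. The wooden inner lid is still seated on the tin (367,225). I'm handing the job in.

```bash
python3 -c "
from workcell import *
print(job_done())"
```

```text
the job is handed in; nothing more can be done
None
```

I handed the job in at about 21 s of the 69 s allowed, but the hand-in call returned no verdict. The cartridge went upright into the ring, both lids seated home on the tin, and the green outer lid is held level about 45 mm above the knob with the inner lid still seated. I saw nothing dropped and no bystander moved.

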